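# Load the column oven

## Robot

A 6-joint arm with a two-finger parallel gripper is mounted at the origin on the work surface. World frame = base frame: x ahead of the robot, y to its left, z up, the work surface at z = 0. Lengths are in m, angles in rad, forces in N, time in s.
With the tool pointing down it reaches from about 0.275 to 0.75 m from the base axis. Payload 10.2 kg.
Tool frame: the origin (TCP) lies at the very end of the fingers, on their centre line; the grasp point (between the pads) lies 19 mm behind it; z points along the fingers, y is the line along which they close (so a half turn about z gives the same grasp; the last joint's range is limited). The gripper opens to 85 mm and grips with 20 to 120 N. Pads are 22 mm wide; open, the fingers measure 114 mm over their backs; the gripper's body (76 mm by 85 mm) begins 54 mm behind the grasp point. The pads swing forward as they close: fully open they stand 13 mm farther back than shut.
Start: joints at [0.982, 0.313, 1.498, -0, 1.331, -0.223], TCP at [0.188, 0.49, 0.231] pointing down, gripper open.
Joint ranges: [-2.94, 2.94], [-0.97, 2.17], [0.19, 2.56], [-1.23, 4.37], [0.02, 3.11], [-2.88, 2.88]. Speed limits (rad/s): [2.39, 2.39, 3.01, 3.14, 3.14, 3.14].

## Interface

Orientations are given as a rotation vector (axis times angle).
In Python, from workcell import arm gives the robot as it stands. The module is installed in compiled form; this text tells all that it offers.
- The arm moves only by the tool move_arm, never from a script. Its argument "targets" is a list of rows, each a list of 5 numbers: the shift along the tool's x, y, z in cm, then the turn about the tool's z in rad, then the finger opening in cm, from 0 to 8.54. A call has 1 to 8 rows; each row is the pose to reach, as a shift and turn from the pose commanded when the call began, along the tool's axes at that moment; what a row does not reach only later rows make up. A row lasts 1/10 s, in which the tool goes at most 50 mm and 8.59 degrees, less where a joint would pass 70% of its speed; a pose out of reach is approached as far as the arm can. A call with a gripper value outside its range is refused whole. The fingers move at their own pace and stop on an object; the grip force is fixed at half the most. Time passes only in rows, so rows that repeat a pose let the fingers close. It gives the time, the measured TCP pose, the force, the opening and the grip force at its end, in the units of the state.
- arm.state(): the state, without advancing time (a new reading comes with each control period).
- arm.capture(name): name is "side" or "top"; returns a dict with "img" (480x640x3 uint8, blue, green, red), "fovy" (degrees; the focal length in pixels is half the picture's height over the tangent of half this angle, whatever the lens; pixels are square), "cx", "cy" (the principal point, pixels), "xyz" and "orientation" of the camera in the world. Camera axes: x right, y up, looking along -z (the intrinsics and any distortion apply to the point x, -y, -z); pixel columns grow to the right and rows downward; lengths in m; the calibration is good to about 2 mm. A picture is of the moment at which its call begins. There is no depth.
- arm.hand_in(): hands the job in; it is judged then, once.
The state is a dict: "time_s": time; "joints": joint angles; "joint_vel": joint speeds; "joint_efforts": joint torques, N m; "position": TCP position; "orientation": TCP orientation; "force": force on the tool from outside, world axes, zero at the start; "torque": the same for the moment, N m; "gripper_width": opening from 0.0 (shut) to 1.0 (fully open); "gripper_force": force on a finger pad.
Only numpy, scipy, OpenCV 4.12 (cv2) and the standard library are available. Lean on these libraries where they do the work, as an engineer would, in place of code of your own. Each camera call takes 0.05 s, during which the arm holds its last target. There are 200 camera calls.

## Task

Lay the long steel column in the long row of the aluminium tray and the short one in the short row, each down between its end stops. Then take the tray by its handle and slide it along the bench between the guide rails, under the oven's overhang, until it is fully home against the stop. Leave the spanner, bottle and beaker where they stand.

Things in the scene. Friction and masses are not known exactly. Their poses are not given: they have to be found in the camera images.
- oven: White oven fixed on the bench, 140 mm high, 435 deep. Front face spans y -260 to +150 mm. At bench level it has an open bay 106 mm wide, 140 mm deep, its roof's underside 32 mm above the bench; the bay's floor is the bench, its closed end the stop. Origin: on the bench, middle of the bay's mouth, in the plane of the front face. x points level into the bay, z up.
- oven_mouth (a point): Middle of the bay's mouth on the bench (the oven's origin and axes). In front of it two steel guide rails, 20 mm high, flare out from the bay's width to about 138 mm apart over 32 mm.
- oven_home (a point): Where the tray's origin lies when the tray is fully home against the stop: 72.5 mm inside the mouth, on the bay's centre line at bench level; axes as the oven's.
- tray: Loose aluminium tray, about 0.45 kg: plate 135 (x) x 100 (y) x 6 mm, flat on the bench outside the bay, handle away from the oven. Origin: underside, centre of the plate (handle not counted). x points from the handle to the oven end, along the rows; z up. Two rows of grey stops (18 mm above the bench): long row on the +y side, short row on the -y side, 60 mm apart.
- tray_handle (a point): Grip point of the tray's handle, an upright aluminium fin 10 mm thick (tray y), 30 mm long (tray x), top 56 mm above the bench. It lies 132.5 mm from the tray's origin on the -x side, 40 mm up. A flat stem, 20 mm wide, 8 mm high, joins it to the plate. With the tray home the point stands 60 mm in front of the oven's face.
- row_long (a point): Middle of the long row on the plate's upper face, 6 mm above the bench; x along the row. The long column's origin comes here. Pocket 118 mm long inside; at each end two side walls, 18 mm long, 16 mm above the bench, 24.5 mm apart, hold the nut; between them the row is open to the plate, for the fingers.
- row_short (a point): Middle of the short row, as the long row but with a pocket 78 mm long inside. The short column's origin comes here.
- column_long: Long steel column, 110 mm overall, lying on the bench: a tube 10 mm in diameter with a hexagonal nut on each end (14 mm long, 16 mm across flats, 18.5 mm across corners). Both ends are alike. Origin: under its middle, at the level on which the nuts rest (the tube's axis is 8 mm higher). x along the tube, z up.
- column_short: Short steel column, 70 mm overall, otherwise the same as the long one; same origin and axes.
- spanner: Steel spanner, 150 mm long, lying on the bench, not to be moved. Origin: under its middle; x along it.
- amber_bottle: Amber bottle, 66 mm in diameter, 130 mm high, not to be moved. Origin: centre of its underside.
- beaker: White beaker, 60 mm in diameter, 60 mm high, not to be moved. Origin: centre of its underside.
Things that resemble listed ones, but are neither listed nor needed, are in the scene too. There is more than one size of the tray; the one meant has the size given above.

How it is judged:
On the way, in this order (a step that is already met when the one before it is completed fails the run):
1. both columns lie in their own rows, the tray still outside the bay (x of column_long in the frame of row_long between -0.007 and 0.007 m and y of column_long in the frame of row_long between -0.006 and 0.006 m and z of column_long in the frame of row_long between -0.004 and 0.004 m and angle between the x axis of each of column_long, column_short and the x axis of tray, either way round below 0.12 rad and x of column_short in the frame of row_short between -0.007 and 0.007 m and y of column_short in the frame of row_short between -0.006 and 0.006 m and z of column_short in the frame of row_short between -0.004 and 0.004 m and x of tray in the frame of oven_mouth below -0.03 m), for 0.2 s.
2. the tray is fully home with both columns in their rows (x of column_long in the frame of row_long between -0.007 and 0.007 m and y of column_long in the frame of row_long between -0.006 and 0.006 m and z of column_long in the frame of row_long between -0.004 and 0.004 m and angle between the x axis of each of column_long, column_short and the x axis of tray, either way round below 0.12 rad and x of column_short in the frame of row_short between -0.007 and 0.007 m and y of column_short in the frame of row_short between -0.006 and 0.006 m and z of column_short in the frame of row_short between -0.004 and 0.004 m and x of tray in the frame of oven_home between -0.006 and 0.006 m and y of tray in the frame of oven_home between -0.006 and 0.006 m and angle between the x axis of tray and the x axis of oven, either way round below 0.08 rad and height (world z) of tray below 0.004 m), for 0.2 s.
At the end, for the whole second after the job is handed in: The tray lies flat in the bay, within 6 mm of home along and across, square to 0.08 rad, with the long column in the long row and the short one in the short row, each within 7 mm along, 6 mm across, 4 mm in height and 0.12 rad; all three at rest (all of step 2 and linear speed of each of tray, column_long, column_short below 0.02 m/s); the robot touches nothing.
It fails at once if the spanner is shifted by more than 30 mm (distance of spanner from where it was at the start of the episode above 0.03 m).
It fails at once if the amber bottle is shifted by more than 30 mm (distance of amber_bottle from where it was at the start of the episode above 0.03 m).
It fails at once if the beaker is shifted by more than 30 mm (distance of beaker from where it was at the start of the episode above 0.03 m).
It also fails if it takes over 62 s, if anything falls off the work surface, if the arm or the gripper's body presses on something with over 40 N, if the wrist force passes 120 N, or if a joint passes its speed limit or range.

## Working session

There is one attempt and no reset: what is moved stays moved. The work goes in short steps, Python scripts to look and compute and a tool call to move; the robot and the scene stay as the last step left them, time stands still between calls to the robot, and variables do not carry over. Pictures are saved under pics/ and viewed, at most 10 in all, crops included, and the job is handed in when it is done.

Besides the shell and the picture viewer there is one more tool, called after ">>>" by a JSON object that holds its "method" and its "body". move_arm: Moves the arm, as the interface text tells. Its arguments: {"type":"object","properties":{"targets":{"type":"array","items":{"type":"array","items":{"type":"number"}}}},"required":["targets"]}

```bash
mkdir -p pics
cat > h.py <<'E'
import numpy as np,cv2
from scipy.spatial.transform import Rotation as R
from workcell import arm
def cap(n,f=None):
    c=arm.capture(n)
    if f: cv2.imwrite('pics/'+f,c['img'])
    return c
def ray(c,uv):
    f=240/np.tan(np.radians(c['fovy'])/2)
    uv=np.atleast_2d(uv).astype(float)
    K=np.array([[f,0,c['cx']],[0,f,c['cy']],[0,0,1]])
    d=c.get('distortion',c.get('dist'))
    p=cv2.undistortPoints(uv[:,None],K,None if d is None else np.array(d,float))[:,0]
    v=np.c_[p[:,0],-p[:,1],-np.ones(len(p))]
    return np.array(c['xyz']),R.from_rotvec(c['orientation']).apply(v)
def onz(c,uv,z):
    o,v=ray(c,uv); return o+v*((z-o[2])/v[:,2])[:,None]
E
python3 - <<'E'
from h import *
for n in('top','side'):
    c=cap(n,n+'0.png'); print({k:v for k,v in c.items() if k!='img'})
s=arm.state(); print(s['position'],s['orientation'],s['time_s'],s['gripper_width'])
E
```

```text
{'fovy': 51.41053237096296, 'cx': 318.3528846866626, 'cy': 242.58481564094606, 'xyz': array([ 0.34301503, -0.12872341,  1.18589059]), 'orientation': array([ 0.13776097, -0.11032087, -1.56281569])}
{'fovy': 53.738316154949366, 'cx': 320.101966589244, 'cy': 241.94102011006933, 'xyz': array([ 0.37995146, -0.87725891,  0.57026711]), 'orientation': array([ 0.9672298 , -0.08665414, -0.19837019])}
[0.18768355 0.49005586 0.23079259] [-5.71275758e-01 -3.08878038e+00  1.74333155e-03] 0.1 0.9962593692924742
```

View pics/top0.png

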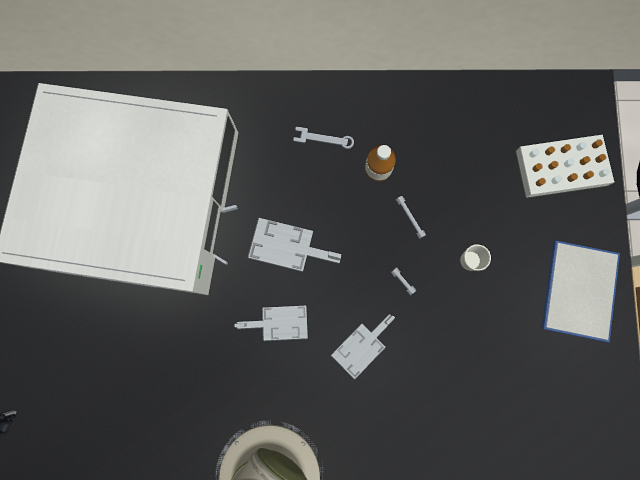

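View pics/side0.png

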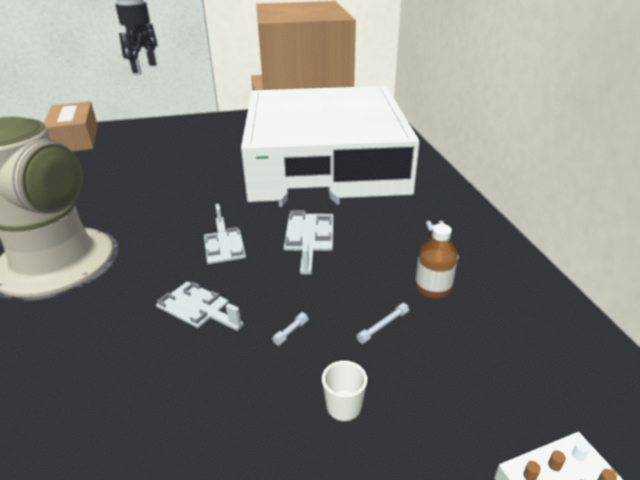

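The top view shows the full-size tray at about (281,244), handle toward (335,257). The rails are at (228,208) and (221,260), the long column runs (401,201)–(421,234), and the short one (396,273)–(411,289). The spanner, bottle and beaker stand to the other side.

```bash
cat >> h.py <<'E'
def blobs(c,box,th=110,minA=30):
    x0,y0,x1,y1=box
    g=cv2.cvtColor(c['img'],cv2.COLOR_BGR2GRAY)[y0:y1,x0:x1]
    m=(g>th).astype(np.uint8)
    cs,_=cv2.findContours(m,cv2.RETR_EXTERNAL,cv2.CHAIN_APPROX_NONE)
    return [k+np.array([x0,y0]) for k in cs if cv2.contourArea(k)>minA]
def column(c,box,z=.008):
    k=max(blobs(c,box,90,10),key=cv2.contourArea)
    r=cv2.minAreaRect(k); b=cv2.boxPoints(r)
    L=[np.linalg.norm(b[1]-b[0]),np.linalg.norm(b[2]-b[1])]
    e=np.array([(b[0]+b[3])/2,(b[1]+b[2])/2]) if L[0]>L[1] else np.array([(b[0]+b[1])/2,(b[2]+b[3])/2])
    p=onz(c,e,z); d=p[1]-p[0]
    return p.mean(0),np.degrees(np.arctan2(d[1],d[0])),np.linalg.norm(d)
E
python3 - <<'E'
from h import *
t=cap('top');s=cap('side')
for n,bt,bs in(('long',(385,185,440,250),(350,295,420,350)),('short',(385,260,425,302),(265,305,315,350))):
    print(n,column(t,bt),column(s,bs))
k=max(blobs(t,(240,205,350,285),90),key=cv2.contourArea)
P=onz(t,k[:,0],.006)
# plate: pixels opened to remove stem
m=np.zeros((480,640),np.uint8);cv2.drawContours(m,[k],-1,255,-1)
m2=cv2.morphologyEx(m,cv2.MORPH_OPEN,cv2.getStructuringElement(cv2.MORPH_ELLIPSE,(25,25)))
kk=max(cv2.findContours(m2,0,1)[0],key=cv2.contourArea)
P=onz(t,kk[:,0],.006)[:,:2].astype(np.float32)*1000
print('plate',cv2.minAreaRect(P),cv2.boxPoints(cv2.minAreaRect(P)))
o=cv2.resize(t['img'][195:285,195:350],None,fx=5,fy=5,interpolation=cv2.INTER_CUBIC);cv2.imwrite('pics/t1.png',o)
o=cv2.resize(s['img'][130:280,230:430],None,fx=4,fy=4,interpolation=cv2.INTER_CUBIC);cv2.imwrite('pics/s1.png',o)
E
```

```text
long (array([ 0.59527224, -0.32910575,  0.008     ]), np.float64(-150.14544564593479), np.float64(0.11223802216049235)) (array([ 0.59564738, -0.3298272 ,  0.008     ]), np.float64(29.22177502819696), np.float64(0.12461705825007569))
short (array([ 0.44003128, -0.30845764,  0.008     ]), np.float64(-139.76940614028805), np.float64(0.07134447830556645)) (array([ 0.44017591, -0.30888934,  0.008     ]), np.float64(39.92236168974034), np.float64(0.08276230800249415))
plate ((527.3495483398438, -17.04315185546875), (139.28379821777344, 101.00963592529297), 76.17860412597656) [[461.66992  -72.60318 ]
 [559.7549   -96.73398 ]
 [593.0292    38.516876]
 [494.9442    62.647675]]
```

View pics/t1.png

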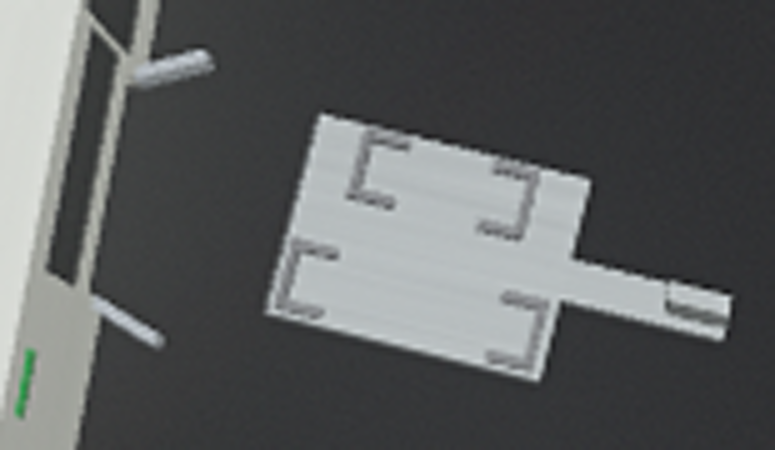

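View pics/s1.png

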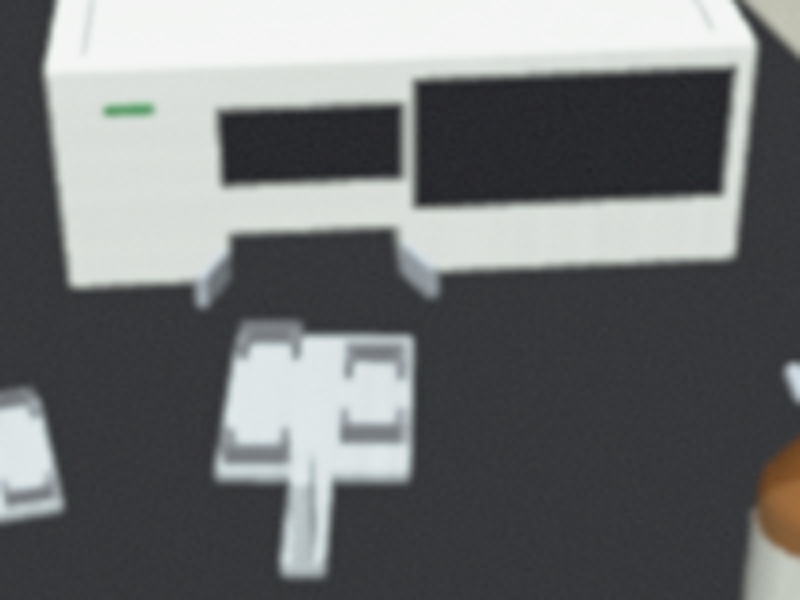

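The crops show the tray plate corners at (320,113), (592,180), (540,382), (265,315) in the 5x top crop. The rail tips are at (210,60) and (163,343), and the fin top is around (667–730, 283–318). In the 4x side crop the roof corners of the bay are at (231,236) and (397,229), and the face's bottom corners at (68,288) and (737,258).

```bash
cat >> h.py <<'E'
def plan(target,yaw_deg):
    "shift (cm, tool axes) and turn (rad) taking the TCP to target with tool y (closing line) along yaw_deg (mod 180)"
    s=arm.state(); Rm=R.from_rotvec(s['orientation']).as_matrix()
    d=Rm.T@(np.array(target)-s['position'])*100
    cur=np.degrees(np.arctan2(Rm[1,1],Rm[0,1]))
    dy=(yaw_deg-cur+90)%180-90
    return d.round(2),round(-np.radians(dy),3),'cur yaw %.1f'%cur, s['joints'][5].round(2)
E
python3 - <<'E'
from h import *
t=cap('top');s=cap('side')
tc=lambda a:(np.array(a)+.5)/5-.5+195
sc=lambda a:(np.array(a)+.5)/4-.5+np.array([230,130])
ang=lambda d:np.degrees(np.arctan2(d[1],d[0]))
np.set_printoptions(precision=4,suppress=True)
C=onz(t,tc([[320,113],[592,180],[540,382],[265,315]]),.006)
print('tray',C.mean(0),[np.linalg.norm(C[i]-C[(i+1)%4]).round(4) for i in range(4)],ang(C[0]-C[1]),ang(C[3]-C[2]),ang(C[0]-C[3])+90)
print('fin top',onz(t,tc([[698,300]]),.056), 'railtips',onz(t,tc([[210,60],[163,343]]),.02))
M=onz(s,sc([[231,236],[397,229]]),.032);F=onz(s,sc([[68,288],[737,258]]),0)
print('mouth',M,M.mean(0),np.linalg.norm(M[1]-M[0]),'normal',ang(M[1]-M[0])+90)
d=F[1]-F[0];print('face',F,np.linalg.norm(d),'normal',ang(d)+90,'mouth from face',F[0]+d*150/410)
# oven top-face front edge from top view (z=.14)
E=onz(t,[[228,108],[193,294.]],.14);print('top edge',E,ang(E[0]-E[1])+90)
print('bottle top',onz(t,[[384,152]],.13),'beaker',onz(t,[[475,257]],.06))
print(plan([.595,-.3295,.1],119.7),plan([.44,-.3087,.1],130.1))
E
```

```text
tray [ 0.5275 -0.0165  0.006 ] [np.float64(0.136), np.float64(0.1006), np.float64(0.1357), np.float64(0.1015)] 76.11191185834076 76.52122581260582 76.36755763883812
fin top [[ 0.4954 -0.1448  0.056 ]] railtips [[0.6158 0.0892 0.02  ]
 [0.4789 0.1071 0.02  ]]
mouth [[0.5036 0.1318 0.032 ]
 [0.6027 0.1171 0.032 ]] [0.5531 0.1245 0.032 ] 0.10018152030279422 normal 81.59157834948361
face [[0.4039 0.1486 0.    ]
 [0.8123 0.0896 0.    ]] 0.41266723949620965 normal 81.78968131183672 mouth from face [0.5533 0.127  0.    ]
top edge [[0.8126 0.0931 0.14  ]
 [0.3996 0.1526 0.14  ]] 81.79914697550555
bottle top [[ 0.7139 -0.2533  0.13  ]] beaker [[ 0.4905 -0.4634  0.06  ]]
(array([-67.35, -61.97,  13.13]), np.float64(-0.884), 'cur yaw 69.0', np.float64(-0.22)) (array([-52.13, -65.58,  13.13]), np.float64(-1.066), 'cur yaw 69.0', np.float64(-0.22))
```

>>> {"method": "move_arm", "body": {"targets": [[-28,-26,0,0,5],[-28,-26,0,0,5],[-28,-26,0,0,5],[-28,-26,0,0,5],[-28,-26,0,0,5],[-28,-26,0,0,5],[-28,-26,0,0,5],[-28,-26,0,0,5]]}}

```text
time_s: 1.1
position: [0.3571, 0.1448, 0.2315]
orientation: [0.574, 3.088, -0.0]
force: [0.4, 1.2, -0.1]
gripper_width: 0.587
gripper_force: 0.0
```

>>> {"method": "move_arm", "body": {"targets": [[-28,-26,0,-0.15,5],[-28,-26,0,-0.3,5],[-28,-26,0,-0.45,5],[-28,-26,0,-0.6,5],[-28,-26,0,-0.75,5],[-28,-26,0,-0.884,5],[-28,-26,0,-0.884,5],[-28,-26,0,-0.884,5]]}}

```text
time_s: 1.9
position: [0.5185, -0.1836, 0.2313]
orientation: [-0.808, 3.036, -0.0]
force: [-0.3, 1.1, -0.1]
gripper_width: 0.587
gripper_force: 0.0
```

Run:
```python
from h import *
s=arm.state();print(s['time_s'],s['position'],s['joint_vel'].round(2),s['gripper_width'],plan([.595,-.3295,.003],119.7))
```

```text
1.9 [ 0.51845618 -0.18360475  0.23125649] [-0.53  0.76 -1.06  0.    0.28 -0.46] 0.5865761336529434 (array([  0.61, -16.46,  22.83]), np.float64(0.002), 'cur yaw 119.8', np.float64(-2.64))
```

>>> {"method": "move_arm", "body": {"targets": [[0,-8,5,0.149,5],[0,-15,10,0.298,5],[0,-15,10,0.447,5],[0,-15,10,0.596,5],[0,-15,10,0.745,5],[0,-15,10,0.894,5],[0,-15,10,1.043,5],[0,-15,10,1.19,5]]}}

```text
time_s: 2.7
position: [0.5922, -0.3119, 0.131]
orientation: [-1.045, -2.962, -0.0]
force: [0.1, 0.3, 0.1]
gripper_width: 0.585
gripper_force: 0.0
```

>>> {"method": "move_arm", "body": {"targets": [[0,0,0,0.149,5],[0,0,0,0.298,5],[0,0,0,0.447,5],[0,0,0,0.596,5],[0,0,0,0.745,5],[0,0,0,0.894,5],[0,0,0,1.043,5],[0,0,0,1.19,5]]}}

```text
time_s: 3.5
position: [0.5922, -0.3118, 0.131]
orientation: [-2.525, -1.868, 0.0]
force: [0.1, 0.1, -0.8]
gripper_width: 0.583
gripper_force: 0.0
```

>>> {"method": "move_arm", "body": {"targets": [[0,0,0,0.149,5],[0,0,0,0.298,5],[0,0,0,0.447,5],[0,0,0,0.596,5],[0,0,0,0.745,5],[0,0,0,0.762,5],[0,0,0,0.762,5],[0,0,0,0.762,5]]}}

```text
time_s: 4.3
position: [0.5922, -0.3119, 0.1312]
orientation: [-3.036, -0.809, 0.0]
force: [0.1, -0.6, -0.4]
gripper_width: 0.584
gripper_force: 0.0
```

Run:
```python
from h import *
s=arm.state();print(s['time_s'],s['position'],s['joint_vel'].round(2),s['gripper_width'],plan([.595,-.3295,.003],119.7))
```

```text
4.3 [ 0.59223532 -0.31187774  0.13124635] [-0.   -0.    0.    0.   -0.    0.01] 0.5842741195115424 (array([-0.64,  1.67, 12.82]), np.float64(0.002), 'cur yaw -60.2', np.float64(0.39))
```

>>> {"method": "move_arm", "body": {"targets": [[-0.6,1.7,4,0,5],[-0.6,1.7,8,0,5],[-0.6,1.7,11,0,5],[-0.6,1.7,12.8,0,5],[-0.6,1.7,12.8,0,5],[-0.6,1.7,12.8,0,3],[-0.6,1.7,12.8,0,0.5],[-0.6,1.7,12.8,0,0]]}}

```text
time_s: 5.1
position: [0.5961, -0.33, 0.005]
orientation: [3.035, 0.804, 0.002]
force: [-0.3, 2.1, 10.6]
gripper_width: 0.084
gripper_force: 55.6
```

>>> {"method": "move_arm", "body": {"targets": [[0,0,0,0,0],[0,0,0,0,0],[0,0,0,0,0],[0,0,-2,0,0],[0,0,-6,0,0],[0,0,-10,0,0],[0,0,-10,0,0],[0,0,-10,0,0]]}}

```text
time_s: 5.9
position: [0.5956, -0.3296, 0.104]
orientation: [3.036, 0.804, 0.001]
force: [0.0, -0.2, -1.9]
gripper_width: 0.08
gripper_force: 59.0
```

Run:
```python
from h import *
u=np.array([np.cos(np.radians(76.3)),np.sin(np.radians(76.3))]);n=np.array([-u[1],u[0]])
c=np.array([.5275,-.0165])
print(c+.03*n,c-.03*n)
s=arm.state();print(s['time_s'],s['position'],s['gripper_width'],plan([*(c+.03*n),.0095],166.3))
t=cap('top');v=cap('side')
o=np.hstack([cv2.resize(c['img'][y:y+110,x:x+110],(400,400)) for c,x,y in((t,360,150),(v,350,190))])
cv2.imwrite('pics/g1.png',o)
```

```text
[ 0.49835353 -0.00939486] [ 0.55664647 -0.02360514]
5.9 [ 0.5955883  -0.32962484  0.10401581] 0.07989814209823556 (array([  7.4 , -32.65,   9.41]), np.float64(-0.814), 'cur yaw -60.3', np.float64(0.38))
```

View pics/g1.png

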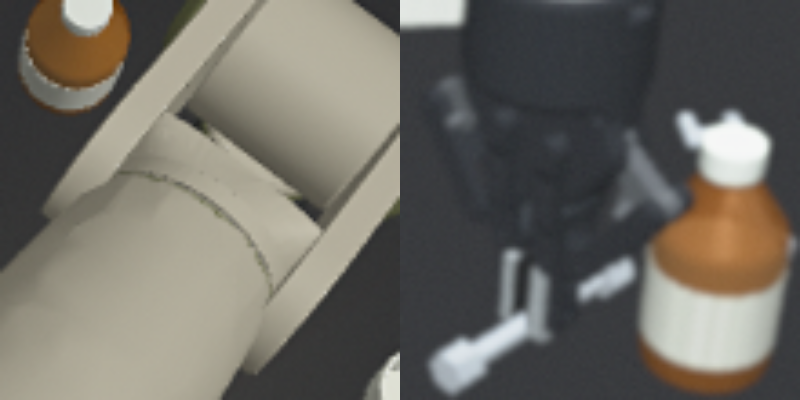

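The side view shows the long column level in the fingers, gripped at mid-tube.

>>> {"method": "move_arm", "body": {"targets": [[1.2,-5,0,-0.136,0],[2.3,-10,0,-0.272,0],[3.4,-15,0,-0.408,0],[4.5,-20,0,-0.544,0],[5.6,-25,0,-0.68,0],[6.6,-29,0,-0.814,0],[7.4,-32.65,0,-0.814,0],[7.4,-32.65,0,-0.814,0]]}}

```text
time_s: 6.8
position: [0.4959, -0.0055, 0.1022]
orientation: [-2.464, -1.944, 0.003]
force: [0.2, -0.2, -1.1]
gripper_width: 0.084
gripper_force: 59.2
```

>>> {"method": "move_arm", "body": {"targets": [[0,0,2,0,0],[0,0,4,0,0],[0,0,4,0,0],[0,0,4,0,0]]}}

```text
time_s: 7.2
position: [0.4981, -0.0097, 0.0631]
orientation: [-2.47, -1.94, 0.001]
force: [0.7, 0.5, -0.9]
gripper_width: 0.084
gripper_force: 59.1
```

Run:
```python
from h import *
s=arm.state();print(s['time_s'],s['position'],s['gripper_width'],plan([.4984,-.0094,.0115],166.3))
t=cap('top');v=cap('side')
o=np.hstack([cv2.resize(c['img'][y:y+100,x:x+100],(400,400)) for c,x,y in((t,235,205),(v,260,180))])
cv2.imwrite('pics/p1.png',o)
```

```text
7.2 [ 0.49812492 -0.00968192  0.0631225 ] 0.08384913699775952 (array([0.03, 0.03, 5.16]), np.float64(-0.0), 'cur yaw -13.7', np.float64(-0.02))
```

View pics/p1.png

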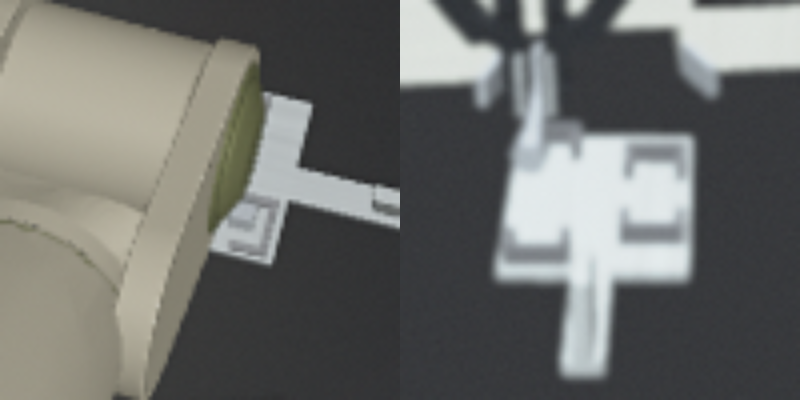

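The top view shows the near nut over the end pocket of the long row at crop (250,215), and the side view agrees. Lower it.

>>> {"method": "move_arm", "body": {"targets": [[0,0,2.5,0,0],[0,0,4,0,0],[0,0,4.7,0,0],[0,0,5.1,0,0],[0,0,5.1,0,0]]}}

```text
time_s: 7.8
position: [0.4984, -0.0094, 0.0126]
orientation: [2.47, 1.94, 0.0]
force: [0.7, -0.0, -1.1]
gripper_width: 0.079
gripper_force: 59.2
```

Run:
```python
from h import *
s=arm.state();print(s['time_s'],s['position'],s['force'],s['gripper_width'],plan([.4984,-.0094,.0115],166.3))
```

```text
7.8 [ 0.49839674 -0.00937573  0.0126325 ] [ 0.72879444 -0.04725062 -1.1493658 ] 0.07899662249912065 (array([-0.  ,  0.  ,  0.11]), np.float64(0.0), 'cur yaw -13.7', np.float64(-0.02))
```

>>> {"method": "move_arm", "body": {"targets": [[0,0,0.2,0,0],[0,0,0.3,0,0],[0,0,0.2,0,2.5],[0,0,0.2,0,2.5],[0,0,0.2,0,2.5],[0,0,-2,0,2.5],[0,0,-6,0,2.5],[0,0,-10,0,2.5]]}}

```text
time_s: 8.6
position: [0.4977, -0.0092, 0.1133]
orientation: [-2.47, -1.94, 0.001]
force: [0.6, 0.0, 0.5]
gripper_width: 0.291
gripper_force: 0.0
```

Run:
```python
from h import *
s=arm.state();print(s['time_s'],s['position'],s['force'],s['gripper_width'],plan([.44,-.3087,.10],130))
```

```text
8.6 [ 0.4977171  -0.0091984   0.11330576] [0.55513694 0.0056982  0.45505318] 0.29076670201334703 (array([-30.47,   1.49,   1.33]), np.float64(0.634), 'cur yaw -13.7', np.float64(-0.02))
```

>>> {"method": "move_arm", "body": {"targets": [[-4.4,0.2,0,0.09,4],[-8.8,0.4,0,0.18,4],[-13.2,0.6,0,0.27,4],[-17.6,0.8,0,0.36,4],[-22,1,0,0.45,4],[-26.4,1.2,0,0.54,4],[-30.5,1.5,0,0.632,4],[-30.5,1.5,0,0.632,4]]}}

```text
time_s: 9.4
position: [0.4395, -0.3134, 0.1122]
orientation: [2.953, 1.066, -0.0]
force: [0.2, 0.2, 0.5]
gripper_width: 0.468
gripper_force: 0.0
```

>>> {"method": "move_arm", "body": {"targets": [[0,0,3,0,4],[0,0,3,0,4],[0,0,3,0,4]]}}

```text
time_s: 9.7
position: [0.4406, -0.3086, 0.0826]
orientation: [-2.95, -1.078, 0.001]
force: [0.3, -0.8, 0.7]
gripper_width: 0.468
gripper_force: 0.0
```

Run:
```python
from h import *
s=arm.state();print(s['time_s'],s['position'],s['force'],s['gripper_width'],plan([.44,-.3087,.004],130.1))
t=cap('top');v=cap('side')
o=np.hstack([cv2.resize(c['img'][y:y+100,x:x+100],(400,400)) for c,x,y in((t,245,200),(v,270,190))])
cv2.imwrite('pics/p2.png',o)
```

```text
9.7 [ 0.44058684 -0.30858587  0.08256883] [ 0.30942288 -0.83734914  0.69838881] 0.4677388239911926 (array([-0.05, -0.02,  7.86]), np.float64(0.001), 'cur yaw -49.9', np.float64(0.04))
```

View pics/p2.png

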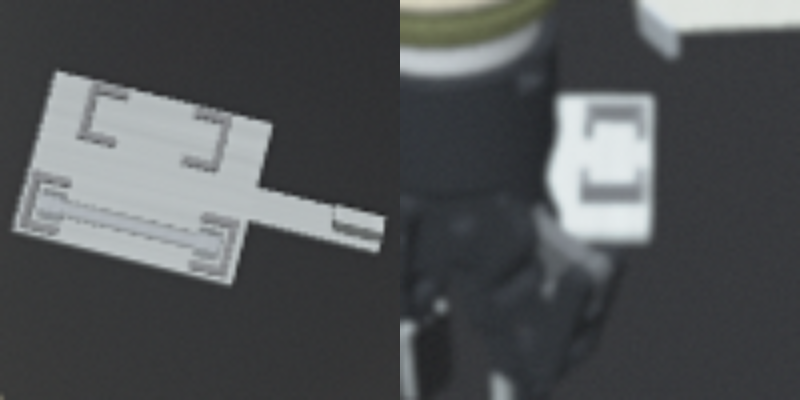

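The long column lies in its row, with its nuts at crop (50,203) and (210,242), and the tray has not moved. Now grasp the short one.

>>> {"method": "move_arm", "body": {"targets": [[0,0,4,0,4],[0,0,6.8,0,4],[0,0,7.8,0,4],[0,0,7.8,0,4],[0,0,7.8,0,2],[0,0,7.8,0,0],[0,0,7.8,0,0],[0,0,7.8,0,0]]}}

```text
time_s: 10.6
position: [0.4412, -0.3098, 0.006]
orientation: [2.949, 1.076, 0.002]
force: [-1.1, 0.8, 6.1]
gripper_width: 0.083
gripper_force: 58.8
```

>>> {"method": "move_arm", "body": {"targets": [[0,0,0,0,0],[0,0,0,0,0],[0,0,-2,0,0],[0,0,-6,0,0],[0,0,-9,0,0],[0,0,-9,0,0],[0,0,-9,0,0]]}}

```text
time_s: 11.3
position: [0.4407, -0.3093, 0.0951]
orientation: [2.95, 1.077, 0.001]
force: [-0.5, 0.1, -1.3]
gripper_width: 0.077
gripper_force: 58.9
```

Run:
```python
from h import *
s=arm.state();print(s['time_s'],s['position'],s['force'],s['gripper_width'],s['gripper_force'],plan([.5566,-.0236,.0125],166.3))
```

```text
11.3 [ 0.44066451 -0.30926189  0.09508488] [-0.54418532  0.09640511 -1.29684991] 0.07715835663153255 58.93100202083588 (array([ 27.27, -14.4 ,   8.24]), np.float64(-0.632), 'cur yaw -49.9', np.float64(0.04))
```

>>> {"method": "move_arm", "body": {"targets": [[4.4,-2.3,0,-0.1,0],[8.8,-4.6,0,-0.2,0],[13.2,-6.9,0,-0.3,0],[17.6,-9.2,0,-0.4,0],[22,-11.5,0,-0.5,0],[25,-13.2,0,-0.6,0],[27.3,-14.4,0,-0.632,0],[27.3,-14.4,0,-0.632,0]]}}

```text
time_s: 12.1
position: [0.5566, -0.0203, 0.0931]
orientation: [-2.465, -1.945, 0.001]
force: [-0.2, -0.2, 0.4]
gripper_width: 0.081
gripper_force: 58.9
```

>>> {"method": "move_arm", "body": {"targets": [[0,0,2,0,0],[0,0,4,0,0],[0,0,4,0,0],[0,0,4,0,0]]}}

```text
time_s: 12.5
position: [0.5563, -0.0237, 0.0542]
orientation: [-2.471, -1.939, 0.001]
force: [-0.4, 0.1, -0.4]
gripper_width: 0.08
gripper_force: 58.9
```

Run:
```python
from h import *
s=arm.state();print(s['time_s'],s['position'],s['gripper_width'],plan([.5566,-.0236,.0125],166.3))
v=cap('side')
o=cv2.resize(v['img'][160:280,260:360],(500,600));cv2.imwrite('pics/p3.png',o)
```

```text
12.5 [ 0.55630071 -0.02365499  0.05416408] 0.08047678603420907 (array([0.01, 0.03, 4.17]), np.float64(-0.001), 'cur yaw -13.7', np.float64(-0.01))
```

View pics/p3.png

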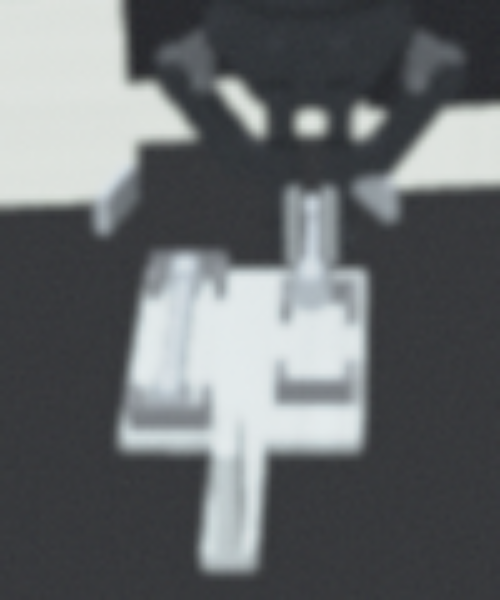

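The long column is seated at crop (180,330). The short one hangs centred over its row at (312,290). Lower and release it.

>>> {"method": "move_arm", "body": {"targets": [[0,0,2,0,0],[0,0,3.4,0,0],[0,0,4.1,0,0],[0,0,4.2,0,0],[0,0,4.2,0,0]]}}

```text
time_s: 13.05
position: [0.5568, -0.0232, 0.0126]
orientation: [2.47, 1.94, 0.0]
force: [0.2, 0.9, -1.1]
gripper_width: 0.077
gripper_force: 59.0
```

>>> {"method": "move_arm", "body": {"targets": [[0,0,0,0,2.5],[0,0,0,0,2.5],[0,0,0,0,2.5],[0,0,-2,0,2.5],[0,0,-6,0,2.5],[0,0,-10,0,2.5],[0,0,-10,0,2.5],[0,0,-10,0,2.5]]}}

```text
time_s: 13.85
position: [0.5568, -0.0232, 0.1129]
orientation: [2.469, 1.94, 0.002]
force: [-0.2, -0.3, -0.5]
gripper_width: 0.289
gripper_force: 0.0
```

Run:
```python
from h import *
s=arm.state();print(s['time_s'],s['position'],s['gripper_width'],plan([.4958,-.1450,.021],166.3))
```

```text
13.85 [ 0.55680732 -0.02320008  0.11288921] 0.2887724773934559 (array([-13.28,  -3.06,   9.18]), np.float64(0.0), 'cur yaw -13.7', np.float64(-0.01))
```

>>> {"method": "move_arm", "body": {"targets": [[-5,-1.2,0,0,4],[-10,-2.4,0,0,4],[-13.3,-3.1,0,0,4],[-13.3,-3.1,0,0,4],[-13.3,-3.1,2,0,4],[-13.3,-3.1,2,0,4]]}}

```text
time_s: 14.45
position: [0.4936, -0.144, 0.0896]
orientation: [-2.466, -1.937, 0.003]
force: [0.4, 0.6, 0.1]
gripper_width: 0.469
gripper_force: 0.0
```

Run:
```python
from h import *
s=arm.state();print(s['time_s'],s['position'],s['gripper_width'],plan([.4958,-.1450,.021],166.3))
t=cap('top');v=cap('side')
o=np.hstack([cv2.resize(c['img'][y:y+100,x:x+100],(400,400)) for c,x,y in((t,245,200),(v,265,190))])
cv2.imwrite('pics/p4.png',o)
```

```text
14.45 [ 0.49357648 -0.14399256  0.08958919] 0.46923106047499324 (array([-0.06,  0.28,  6.86]), np.float64(-0.0), 'cur yaw -13.7', np.float64(-0.27))
```

View pics/p4.png

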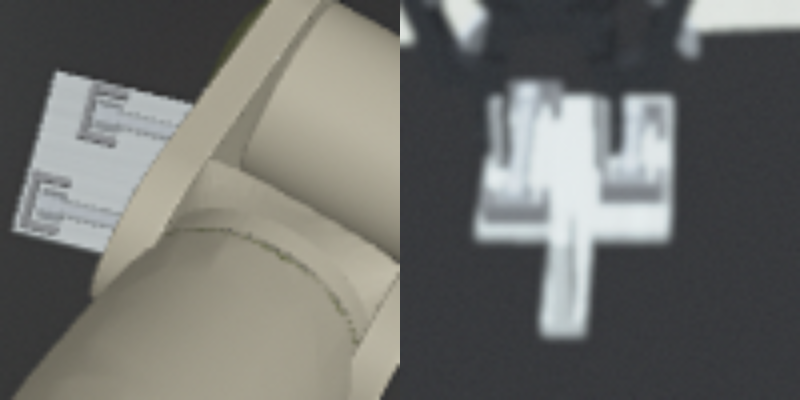

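Both columns lie in their rows: nuts at crop (100,118) and (50,203) in the top view, both rows filled in the side view. Next, the handle.

>>> {"method": "move_arm", "body": {"targets": [[0,0,1,0,4],[0,0,4,0,4],[0,0,6.8,0,4],[0,0,6.8,0,4],[0,0,6.8,0,4]]}}

```text
time_s: 15.05
position: [0.4953, -0.1449, 0.0247]
orientation: [-2.47, -1.941, 0.0]
force: [0.3, -0.5, 0.9]
gripper_width: 0.469
gripper_force: 0.0
```

Run:
```python
from h import *
s=arm.state();print(s['time_s'],s['position'],s['force'],s['gripper_width'],plan([.4958,-.1450,.021],166.3))
```

```text
15.05 [ 0.49527755 -0.14493178  0.02473244] [ 0.31693973 -0.51188054  0.89764173] 0.46946107151983185 (array([0.01, 0.05, 0.37]), np.float64(0.0), 'cur yaw -13.7', np.float64(-0.27))
```

>>> {"method": "move_arm", "body": {"targets": [[0,0,0.3,0,3],[0,0,0.3,0,2],[0,0,0.3,0,1],[0,0,0.3,0,0],[0,0,0.3,0,0],[0,0,0.3,0,0]]}}

```text
time_s: 15.65
position: [0.4957, -0.1454, 0.0222]
orientation: [2.47, 1.939, 0.002]
force: [1.0, 0.5, 7.0]
gripper_width: 0.106
gripper_force: 59.4
```

Run:
```python
from h import *
s=arm.state();print(s['time_s'],s['position'],s['force'],s['gripper_width'],s['gripper_force'])
p=s['position']
print(plan([.5177,-.1185,p[2]],171.8),plan([.5444,.0671,p[2]],171.8))
```

```text
15.65 [ 0.49572898 -0.14536506  0.02224519] [1.01694578 0.53904484 6.96676918] 0.10556298606401653 59.358251094818115
(array([3.13, 1.5 , 0.  ]), np.float64(-0.097), 'cur yaw -13.7', np.float64(-0.27)) (array([ 2.179e+01, -3.100e-01, -1.000e-02]), np.float64(-0.097), 'cur yaw -13.7', np.float64(-0.27))
```

>>> {"method": "move_arm", "body": {"targets": [[0.4,0.2,0,-0.012,0],[0.9,0.4,0,-0.028,0],[1.4,0.7,0,-0.045,0],[2,1,0,-0.062,0],[2.5,1.2,0,-0.08,0],[2.9,1.4,0,-0.09,0],[3.1,1.5,0,-0.097,0],[3.1,1.5,0,-0.097,0]]}}

```text
time_s: 16.45
position: [0.5176, -0.1194, 0.0222]
orientation: [2.37, 2.058, -0.0]
force: [0.1, -3.1, 4.6]
gripper_width: 0.109
gripper_force: 59.1
```

Run:
```python
from h import *
s=arm.state();print(s['time_s'],s['position'],s['force'],s['gripper_width'])
p=s['position'];print(plan([.5444,.0671,p[2]],171.8))
t=cap('top')
k=max(blobs(t,(240,205,350,285),90),key=cv2.contourArea)
P=onz(t,k[:,0],.006)[:,:2]
# oven-side edge and lateral edges in oven axes
a=np.radians(81.8);ux=np.array([np.cos(a),np.sin(a)]);uy=np.array([-ux[1],ux[0]])
Q=(P-[.5530,.1265])@np.c_[ux,uy]*1000
print('front',Q[:,0].max())
for x in(-160,-145,-130,-115,-100,-85,-70):
    r=Q[abs(Q[:,0]-x)<4]
    if len(r):print(x,r[:,1].min().round(1),r[:,1].max().round(1))
```

```text
16.45 [ 0.51761799 -0.11935057  0.02223495] [ 0.1067973  -3.11171279  4.59027452] 0.10914751709266535
(array([18.84,  0.03, -0.03]), np.float64(0.002), 'cur yaw -8.1', np.float64(-0.3))
front -46.47750184413355
-160 -94.4 100.2
-145 -74.8 102.3
-130 -49.3 104.7
-115 -47.9 106.8
-100 -48.3 109.2
-85 -48.6 111.3
-70 -48.6 112.7
```

>>> {"method": "move_arm", "body": {"targets": [[1,0.05,0,0,0],[2.5,0.05,0,0,0],[4,0.05,0,0,0],[5.5,0.05,0,0,0],[6.5,0.05,0,0,0],[7,0.05,0,0,0],[7,0.05,0,0,0]]}}

```text
time_s: 17.2
position: [0.528, -0.0491, 0.0222]
orientation: [2.371, 2.058, 0.001]
force: [1.5, 1.4, 6.7]
gripper_width: 0.105
gripper_force: 59.2
```

Run:
```python
from h import *
s=arm.state();print(s['time_s'],s['position'],s['force'],s['torque'],s['gripper_width'])
print(plan([.5444,.0671,s['position'][2]],171.8))
```

```text
17.2 [ 0.52804821 -0.04913145  0.02221356] [1.46393525 1.43913969 6.72257013] [ 0.30528272 -0.02830379  0.07890955] 0.10490585473404059
(array([ 1.174e+01, -2.000e-02, -1.000e-02]), np.float64(0.002), 'cur yaw -8.1', np.float64(-0.17))
```

>>> {"method": "move_arm", "body": {"targets": [[1,0,0,0,0],[2.5,0,0,0,0],[4,0,0,0,0],[5.5,0,0,0,0],[7,0,0,0,0],[8.5,0,0,0,0],[9.5,0,0,0,0],[10,0,0,0,0]]}}

```text
time_s: 18.0
position: [0.5421, 0.0494, 0.0222]
orientation: [2.37, 2.058, -0.0]
force: [-1.6, -7.8, 6.4]
gripper_width: 0.105
gripper_force: 59.3
```

>>> {"method": "move_arm", "body": {"targets": [[0.5,0,0,0,0],[1,0,0,0,0],[1.3,0,0,0,0],[1.3,0,0,0,0]]}}

```text
time_s: 18.4
position: [0.544, 0.0621, 0.0223]
orientation: [2.371, 2.058, 0.001]
force: [0.2, -3.2, 6.9]
gripper_width: 0.11
gripper_force: 59.3
```

Run:
```python
from h import *
s=arm.state();print(s['time_s'],s['position'],s['force'],s['torque'],s['gripper_width'])
print(plan([.5444,.0671,s['position'][2]],171.8))
```

```text
18.4 [0.5440084  0.06208886 0.0222589 ] [ 0.1809643  -3.24638863  6.88199948] [-0.40572409  0.19732121  0.03461033] 0.11017158465701493
(array([ 0.5 , -0.03, -0.  ]), np.float64(0.002), 'cur yaw -8.1', np.float64(0.04))
```

Not at the stop yet; creep until the force rises.

>>> {"method": "move_arm", "body": {"targets": [[0.2,0,0,0,0],[0.4,0,0,0,0],[0.4,0,0,0,0]]}}

```text
time_s: 18.7
position: [0.5445, 0.0657, 0.0222]
orientation: [2.371, 2.057, 0.0]
force: [-0.4, -5.4, 6.1]
gripper_width: 0.111
gripper_force: 59.3
```

>>> {"method": "move_arm", "body": {"targets": [[0.15,0,0,0,0],[0.15,0,0,0,0]]}}

```text
time_s: 18.9
position: [0.5447, 0.0671, 0.0222]
orientation: [2.371, 2.057, 0.0]
force: [-0.9, -5.6, 6.7]
gripper_width: 0.108
gripper_force: 59.3
```

>>> {"method": "move_arm", "body": {"targets": [[0.15,0,0,0,0],[0.15,0,0,0,0]]}}

```text
time_s: 19.1
position: [0.5449, 0.0685, 0.0222]
orientation: [2.371, 2.057, 0.0]
force: [-0.4, -6.7, 6.8]
gripper_width: 0.106
gripper_force: 59.3
```

>>> {"method": "move_arm", "body": {"targets": [[0.15,0,0,0,0],[0.15,0,0,0,0]]}}

```text
time_s: 19.3
position: [0.5451, 0.07, 0.0222]
orientation: [2.371, 2.057, 0.0]
force: [-1.3, -6.1, 5.2]
gripper_width: 0.11
gripper_force: 59.3
```

>>> {"method": "move_arm", "body": {"targets": [[0.15,0,0,0,0],[0.15,0,0,0,0]]}}

```text
time_s: 19.5
position: [0.5453, 0.0715, 0.0222]
orientation: [2.371, 2.057, 0.0]
force: [0.4, -5.6, 6.7]
gripper_width: 0.108
gripper_force: 59.3
```

>>> {"method": "move_arm", "body": {"targets": [[0.1,0,0,0,0],[0.1,0,0,0,0]]}}

```text
time_s: 19.7
position: [0.5455, 0.0724, 0.0222]
orientation: [2.371, 2.057, -0.0]
force: [-1.1, -6.1, 7.3]
gripper_width: 0.105
gripper_force: 59.3
```

>>> {"method": "move_arm", "body": {"targets": [[0.1,0,0,0,0],[0.1,0,0,0,0]]}}

```text
time_s: 19.9
position: [0.5456, 0.0731, 0.0222]
orientation: [2.371, 2.057, -0.001]
force: [-1.3, -8.6, 6.8]
gripper_width: 0.108
gripper_force: 59.4
```

>>> {"method": "move_arm", "body": {"targets": [[0.1,0,0,0,0],[0.1,0,0,0,0]]}}

```text
time_s: 20.1
position: [0.5456, 0.0731, 0.0222]
orientation: [2.371, 2.057, -0.003]
force: [-2.4, -16.1, 8.4]
gripper_width: 0.105
gripper_force: 59.5
```

Run:
```python
from h import *
s=arm.state();print(s['time_s'],s['position'],s['force'],s['torque'])
v=cap('side');t=cap('top')
o=np.hstack([cv2.resize(v['img'][150:250,265:365],(400,400)),cv2.resize(t['img'][180:280,180:280],(400,400))])
cv2.imwrite('pics/f1.png',o)
```

```text
20.1 [0.54555816 0.07312815 0.02222756] [ -2.40603705 -16.05527072   8.39429107] [-2.12518354  0.48326836  0.03932713]
```

View pics/f1.png

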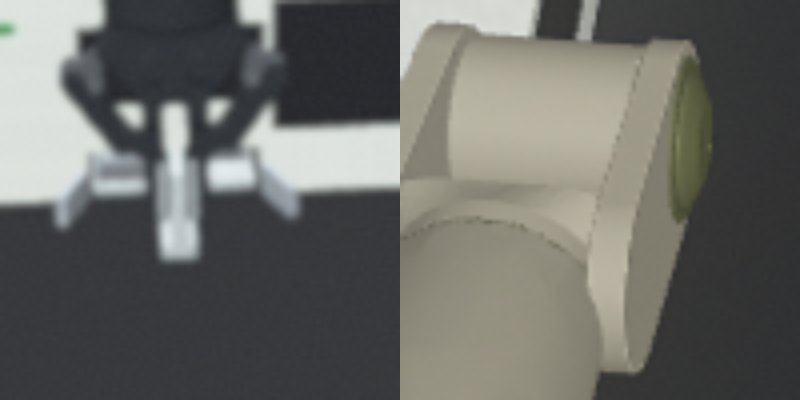

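The side view shows the plate's rear edge (crop y about 190) just inside the face line (about 199), the handle centred between the rails, and the motion stopped with the force rising. The tray is home, so release it and lift.

>>> {"method": "move_arm", "body": {"targets": [[-0.05,0,0,0,0],[-0.05,0,0,0,2.5],[-0.05,0,0,0,2.5],[-0.05,0,0,0,2.5],[-0.05,0,-3,0,2.5],[-0.05,0,-7,0,2.5],[-0.05,0,-11,0,2.5],[-0.05,0,-11,0,2.5]]}}

```text
time_s: 21.0
position: [0.5474, 0.0752, 0.1364]
orientation: [2.368, 2.055, 0.01]
force: [-0.2, 0.1, -1.0]
gripper_width: 0.294
gripper_force: 0.0
```

>>> {"method": "move_arm", "body": {"targets": [[-5,0,-2,0,2.5],[-10,0,-4,0,2.5],[-15,0,-5,0,2.5],[-20,0,-5,0,2.5],[-20,0,-5,0,2.5],[-20,0,-5,0,2.5]]}}

```text
time_s: 21.6
position: [0.5164, -0.124, 0.1807]
orientation: [-2.375, -2.055, 0.0]
force: [0.2, 0.3, 0.1]
gripper_width: 0.296
gripper_force: 0.0
```

Run:
```python
from h import *
s=arm.state();print(s['time_s'],s['position'],s['force'])
v=cap('side');t=cap('top')
a=np.radians(81.8);ux=np.array([np.cos(a),np.sin(a)]);uy=np.array([-ux[1],ux[0]])
f=lambda P:((P[:,:2]-[.5530,.1265])@np.c_[ux,uy]*1000).round(1)
# handle tip, expected x=-75, y=0
for c,b,n in((t,(225,205,300,262),'top'),(v,(296,190,322,225),'side')):
    k=max(blobs(c,b,110,20),key=cv2.contourArea)
    Q=f(onz(c,k[:,0],.008));print(n,Q[:,0].min(),[Q[abs(Q[:,0]-x)<3][:,1].round(1).tolist()[:12] for x in(-68,-45)])
```

```text
21.6 [ 0.51641906 -0.12400087  0.18070735] [0.16955436 0.25392669 0.0940926 ]
top -195.8 [[], []]
side -85.5 [[12.8, 10.6, -10.4], [11.9, 12.1, -11.7]]
```

```bash
python3 -c "
from workcell import arm
print(arm.hand_in())"
```

```text
the job is handed in; nothing more can be done
None
```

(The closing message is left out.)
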